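Put the alloy crucibles back on their own bricks, then the lid on

ROBOT

A 6-joint arm with a two-finger parallel gripper is mounted at the origin on the work surface. World frame = base frame: x ahead of the robot, y to its left, z up, the work surface at z = 0. Lengths are in m, angles in degrees, forces in N, time in s.
With the tool pointing down it reaches from about 0.4 to 0.825 m from the base axis. Payload 7 kg.
Tool frame: the origin (TCP) lies midway between the tips of the shut fingers; the grasp point (between the pads) lies 19 mm behind it; z points along the fingers, y is the line along which they close (so a half turn about z gives the same grasp; the last joint's range is limited). The gripper opens to 88 mm and grips with 3 to 60 N. Pads are 19 mm wide; open, the fingers measure 130 mm over their backs; the gripper's body (78 mm by 193 mm) begins 47 mm behind the grasp point.
Start: joints at [86.465, 20.546, 0.682, 0, -70.136, -16.507], TCP at [0.231, 0.634, 0.227] pointing down, gripper open.
Joint ranges: [-176.03, 176.03], [-82.01, 121.73], [-58.28, 71.71], [-173.87, 95.51], [-174.79, -0.11], [-173.66, 173.66]. Speed limits (degrees/s): [136.94, 136.94, 172.46, 180, 180, 180].

INTERFACE

Orientations are given as a 3x3 rotation matrix whose columns are the frame's x, y, z axes.
In Python, from rig import robot gives the robot as it stands. Calls block until the motion is done:
- robot.goto(position, orientation): joint-space move of the TCP to a pose.
- robot.servo_line(position, ori=None, speed=0.15): straight line of the TCP; ori=None keeps the orientation; speed is the mean speed in m/s.
- robot.movej(angles): joint-space move.
- robot.move_gripper(opening): opening from 0.0 (shut) to 1.0 (fully open); the grip force is fixed at half the most; returns when the fingers have stopped.
- robot.dwell(seconds).
- robot.ik(position, orientation): joint angles nearest the present ones, or None.
- robot.grab_frame(name): name is "side" or "top"; returns (picture, depth): 480x640x3 uint8, red, green, blue; 480x640 float32, m along the optical axis (not along the pixel's ray), 0 where there is no reading.
- robot.camera_info(name): a dict with "vfov" (degrees; the focal length in pixels is half the picture's height over the tangent of half this angle, whatever the lens; pixels are square), "cx", "cy" (the principal point, pixels), "k1" (the pictures are not rectified: a ray, as slopes to the right and down, at radius r is drawn at 1 + k1 r^2 times it, then the intrinsics apply), "view" (4x4, takes a point from world to camera coordinates). Camera axes: x right, y down, z forward; pixel columns grow to the right and rows downward; lengths in m; the calibration is good to about 2 mm. A picture is of the moment at which its call begins. camera_info takes no time and is no camera call.
A pose or a line that the arm cannot do raises robot.Unreachable and nothing moves.
- robot.job_done(): hands the job in; it is judged then, once.
Readings, each from a call of its own:
- robot.read_t(): time.
- robot.read_qpos(): joint angles.
- robot.read_qvel(): joint speeds.
- robot.read_effort(): joint torques, N m.
- robot.read_position(): TCP position.
- robot.read_tcp_rot(): TCP orientation.
- robot.read_force(): force on the tool from outside, world axes, zero at the start.
- robot.read_ft_torque(): the same for the moment, N m.
- robot.read_grip_width(): opening from 0.0 (shut) to 1.0 (fully open).
- robot.read_finger_force(): force on a finger pad.
Only numpy, scipy, OpenCV 4.12 (cv2) and the standard library are available. Lean on these libraries where they do the work, as an engineer would, in place of code of your own. Each camera call takes 0.05 s, during which the arm holds its last target. There are 200 camera calls.

TASK

The crucibles have been mixed up: each belongs upright inside the ring of its own colour, so move those that stand on the wrong brick, parking one inside the grey ring of the spare brick on the way. Once all three stand on their own bricks, lay the graphite lid flat and centred on the yellow crucible. Set things down, do not drop or tip them, and leave the flux jar alone.

Things in the scene. Friction and masses are not known exactly. Their poses are not given: they have to be found in the camera images.
- crucible_red: white ceramic crucible, an open-topped round cup whose upper 20 mm and rim are glazed red: straight-sided, 50 mm outside diameter (46 mm at the very foot), 40 mm inside, 55 mm tall, about 0.15 kg, loose. Starts upright and empty inside the ring of a brick (never its own, red one). Origin: centre of its underside; z up along its axis; it looks the same all round.
- crucible_blue: white ceramic crucible, an open-topped round cup whose upper 20 mm and rim are glazed blue: straight-sided, 50 mm outside diameter (46 mm at the very foot), 40 mm inside, 55 mm tall, about 0.15 kg, loose. Starts upright and empty inside the ring of a brick, sometimes already the blue one. Origin: centre of its underside; z up along its axis; it looks the same all round.
- crucible_yellow: white ceramic crucible, an open-topped round cup whose upper 20 mm and rim are glazed yellow: straight-sided, 50 mm outside diameter (46 mm at the very foot), 40 mm inside, 55 mm tall, about 0.15 kg, loose. Starts upright and empty inside the ring of a brick (never its own, yellow one). Origin: centre of its underside; z up along its axis; it looks the same all round.
- seat_red: square cream firebrick, 90 x 90 mm and 25 mm thick, fixed to the bench, with a raised red ring on its top (inside radius 36 mm, outside radius 42 mm, 5 mm high) in which a crucible stands. Origin: centre of the brick's underside, at bench height; the flat top inside the ring is 25 mm above it; z up. The place for the red crucible.
- seat_blue: square cream firebrick, 90 x 90 mm and 25 mm thick, fixed to the bench, with a raised blue ring on its top (inside radius 36 mm, outside radius 42 mm, 5 mm high) in which a crucible stands. Origin: centre of the brick's underside, at bench height; the flat top inside the ring is 25 mm above it; z up. The place for the blue crucible.
- seat_yellow: square cream firebrick, 90 x 90 mm and 25 mm thick, fixed to the bench, with a raised yellow ring on its top (inside radius 36 mm, outside radius 42 mm, 5 mm high) in which a crucible stands. Origin: centre of the brick's underside, at bench height; the flat top inside the ring is 25 mm above it; z up. The place for the yellow crucible.
- seat_spare: square cream firebrick, 90 x 90 mm and 25 mm thick, fixed to the bench, with a raised grey ring on its top (inside radius 36 mm, outside radius 42 mm, 5 mm high) in which a crucible stands. Origin: centre of the brick's underside, at bench height; the flat top inside the ring is 25 mm above it; z up. The spare brick, empty at the start, for parking.
- lid: dark graphite crucible lid lying loose on the bench: a flat disc 64 mm across and 7 mm thick with an upright brass grip post in its middle, 18 mm in diameter, rising 28 mm above the disc (top 35 mm above the underside); about 0.1 kg. Origin: centre of its flat underside; z up. It lies flat on a crucible's rim and overhangs it by 7 mm all round.
- jar: clear jar of white flux with a steel cap, standing loose on the bench among the bricks: 47 mm across, 64 mm tall, 0.15 kg. A bystander: leave it standing where it is. Origin: centre of its underside; z up.
Things that resemble listed ones, but are neither listed nor needed, are in the scene too. Leave any green or orange look-alike of the seat_blue alone.

How it is judged:
By the outcome, as a careful person would: the job done as asked, in the order asked, and still so for the second after the job is handed in, with the robot touching nothing.
It also fails if it takes over 144 s, if anything falls off the work surface, if the arm or the gripper's body presses on something with over 40 N, if the wrist force passes 120 N, or if a joint passes its speed limit or range.

## Working session

There is one attempt and no reset: what is moved stays moved. The work goes in short steps, each a Python script; the robot and the scene stay as the last script left them, time stands still between calls to the robot, and variables do not carry over. Pictures are saved under pics/ and viewed, at most 14 in all, crops included, and the job is handed in when it is done.

```bash
ls; mkdir -p pics
python3 - <<'E'
from rig import robot
import cv2,numpy as np
for n in("top","side"):
    p,d=robot.grab_frame(n);cv2.imwrite(f"pics/{n}0.png",p[:,:,::-1]);np.save(f"pics/{n}0.npy",d);np.save(f"pics/{n}0c.npy",p)
    print(n,robot.camera_info(n))
print(robot.read_tcp_rot())
E
```

```text
pics
top {'vfov': 54.498833735051996, 'cx': 313.4559989205984, 'cy': 234.7820237347934, 'k1': -0.11485893117930956, 'view': array([[-0.01982994, -0.99971281, -0.01345634,  0.02481433],
       [-0.99777888,  0.02064406, -0.06333342,  0.60750622],
       [ 0.06359302,  0.01217055, -0.9979017 ,  0.87998785],
       [ 0.        ,  0.        ,  0.        ,  1.        ]])}
side {'vfov': 45.58256428502213, 'cx': 318.3287460745076, 'cy': 236.9601859091771, 'k1': -0.02066205144787929, 'view': array([[ 0.99802325, -0.06282608, -0.00157323, -0.61040043],
       [-0.03823591, -0.58714865, -0.80857558,  0.0846201 ],
       [ 0.04987591,  0.80703739, -0.58839022,  0.93996098],
       [ 0.        ,  0.        ,  0.        ,  1.        ]])}
[[ 9.39391334e-01 -3.42846588e-01 -3.71956625e-04]
 [-3.42846761e-01 -9.39390257e-01 -1.42967297e-03]
 [ 1.40746070e-04  1.47054652e-03 -9.99998909e-01]]
```

View pics/top0.png

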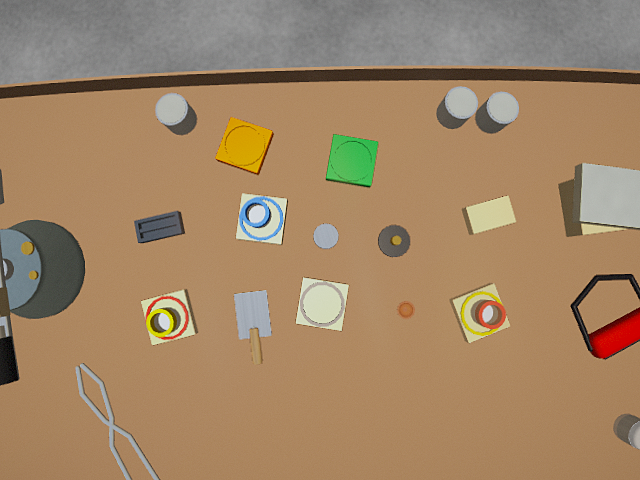

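View pics/side0.png

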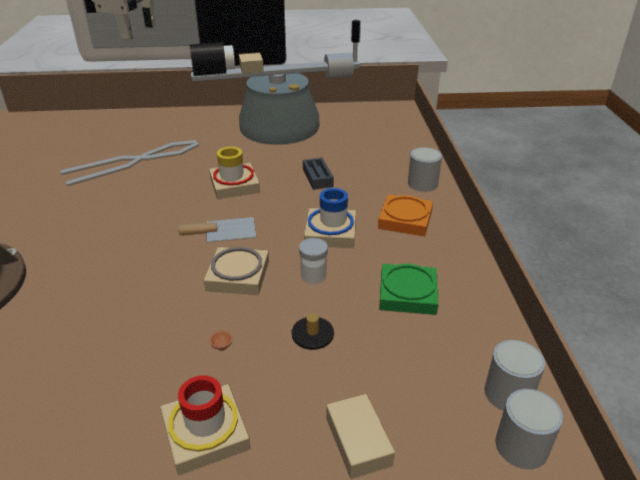

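The top view shows the red crucible on the yellow brick (485,312) and the yellow crucible on the red brick (165,318). Blue is already home (258,216), and the spare brick at (322,303) is empty. The lid is at (395,240) and the jar at (326,236). The side view agrees.

```bash
cat > h.py <<'E'
import cv2,numpy as np
from rig import robot
from scipy.optimize import least_squares
HUE=dict(red=[(0,7),(174,180)],yellow=[(23,33)],blue=[(100,125)])
class View:
    def __init__(s,name):
        s.img,s.d=robot.grab_frame(name);c=robot.camera_info(name)
        f=240/np.tan(np.radians(c["vfov"]/2));K=np.array([[f,0,c["cx"]],[0,f,c["cy"]],[0,0,1.]])
        u,v=np.meshgrid(np.arange(640.),np.arange(480.))
        n=cv2.undistortPoints(np.stack([u,v],-1).reshape(-1,1,2),K,np.array([c["k1"],0,0,0])).reshape(480,640,2)
        ray=np.dstack([n,np.ones((480,640))]);R=c["view"][:3,:3];t=c["view"][:3,3]
        s.o=-R.T@t;s.dir=ray@R;s.P=s.o+s.dir*s.d[...,None]
        s.hsv=cv2.cvtColor(s.img,cv2.COLOR_RGB2HSV)
    def plane(s,m,z):
        D=s.dir[m];return (s.o+D*((z-s.o[2])/D[:,2])[:,None])[:,:2]
    def col(s,c,smin=120,vmin=50):
        H,S,V=cv2.split(s.hsv);return np.any([(H>=a)&(H<=b) for a,b in HUE[c]],0)&(S>smin)&(V>vmin)
    def near(s,xy,r):return np.hypot(s.P[...,0]-xy[0],s.P[...,1]-xy[1])<r
    def z(s,a,b):return (s.P[...,2]>a)&(s.P[...,2]<b)&(s.d>0)
def circ(p,r=None):
    x0=[*np.median(p,0)]+([] if r else [.03])
    f=lambda q:np.hypot(*(p-q[:2]).T)-(r or q[2])
    q=least_squares(f,x0,loss="soft_l1",f_scale=.001)
    return q.x.round(4),len(p),round(float(np.std(q.fun))*1e3,1)
def rim(v,c,h=.08,xy=(.58,0)):
    return circ(v.plane(v.col(c)&v.z(h-.003,h+.006)&v.near(xy,.4),h))
E
python3 - <<'E'
from h import *
for n in("top","side"):
    v=View(n);print(n)
    for c in HUE:
        b=v.near((.58,0),.4)
        r=rim(v,c);print(c,"rim",r)
        m=v.col(c)&v.z(.026,.036)&b
        print("  ring",circ(v.plane(m,.03)))
        # brick under it
        q=circ(v.plane(m,.03))[0]
    S,V=v.hsv[...,1],v.hsv[...,2]
    for nm,px in dict(spare=(322,303),jar=(326,236),lid=(395,240)).items():
        if n=="top":xy=v.P[px[1],px[0],:2];print(nm,v.P[px[1],px[0]]);globals()[nm]=xy
    hist=v.near(spare,.05)&v.z(.024,.036); print("S,V spare",np.percentile(S[hist],[5,25,50,75,95]),np.percentile(v.P[...,2][hist],[5,50,95]))
    g=hist&(S<45);print("spare grey",circ(v.plane(g,.03)),"z",np.median(v.P[...,2][g]))
    m=v.near(jar,.05)&v.z(.060,.07);print("jar cap fit",v.plane(m,.064).mean(0),m.sum())
    m=v.near(lid,.05)&v.z(.031,.04);print("post",v.plane(m,.035).mean(0),m.sum())
    m=v.near(lid,.05)&v.z(.004,.011)&(V<80);p=v.plane(m,.007);print("disc",cv2.minEnclosingCircle(p.astype(np.float32)),m.sum())
    m=v.near((.6,0),.4)&v.z(.05,.3); k,l,st,ce=cv2.connectedComponentsWithStats(m.astype(np.uint8))
    for i in range(1,k):
        if st[i,4]>40:print("tall",v.P[l==i].mean(0).round(3),v.P[l==i][:,2].max().round(3),st[i,4])
E
```

```text
top
red rim (array([ 0.4528, -0.3078,  0.0222]), 263, 1.9)
  ring (array([0.4538, 0.2979, 0.0394]), 258, 28.6)
yellow rim (array([0.4504, 0.2943, 0.0223]), 300, 2.2)
  ring (array([0.4202, 0.0684, 0.3646]), 852, 27.6)
blue rim (array([0.6468, 0.117 , 0.0222]), 261, 1.9)
  ring (array([0.6414, 0.1127, 0.0393]), 245, 1.4)
spare [ 0.47704211 -0.00125473  0.02524606]
jar [ 0.60241509 -0.01101285  0.0626072 ]
lid [ 0.59381811 -0.14235658  0.0340491 ]
S,V spare [26. 29. 32. 35. 40.] [0.0242761  0.02631745 0.03159303]
spare grey (array([ 0.477 , -0.001 ,  0.0343]), 1646, 11.2) z 0.026335395632677783
jar cap fit [ 0.60321101 -0.01012716] 500
post [ 0.59443024 -0.14484668] 72
disc ((0.5932570695877075, -0.14376121759414673), 0.03120390512049198) 24
tall [ 0.924 -0.002  0.058] 0.065 1257
tall [ 0.847 -0.269  0.07 ] 0.076 953
tall [0.847 0.274 0.069] 0.076 910
tall [ 0.823 -0.328  0.064] 0.074 123
tall [0.647 0.117 0.077] 0.085 395
tall [ 0.603 -0.01   0.064] 0.068 503
tall [ 0.454 -0.305  0.074] 0.085 547
tall [0.451 0.293 0.074] 0.084 532
side
red rim (array([ 0.4527, -0.3063,  0.0224]), 700, 2.6)
  ring (array([0.453 , 0.2977, 0.0393]), 178, 40.6)
yellow rim (array([0.4498, 0.2934, 0.0222]), 162, 3.4)
  ring (array([ 0.4503, -0.3062,  0.0395]), 746, 2.0)
blue rim (array([0.646 , 0.1177, 0.022 ]), 216, 3.0)
  ring (array([0.6407, 0.1129, 0.0392]), 189, 1.7)
S,V spare [19. 48. 71. 73. 75.] [0.02435358 0.02624654 0.03135918]
spare grey (array([ 0.4755, -0.0007,  0.0393]), 377, 2.0) z 0.03010947401449915
jar cap fit [ 0.60233133 -0.01017017] 435
post [ 0.59394647 -0.14368044] 106
disc ((0.5931251049041748, -0.14476144313812256), 0.03290749341249466) 848
tall [0.45  0.289 0.069] 0.082 552
tall [0.846 0.268 0.066] 0.073 602
tall [ 0.923 -0.051  0.058] 0.064 1334
tall [0.646 0.113 0.07 ] 0.083 729
tall [ 0.602 -0.014  0.062] 0.067 557
tall [ 0.845 -0.28   0.068] 0.074 2198
tall [ 0.453 -0.309  0.071] 0.084 1733
```

```bash
cat >> h.py <<'E'
def down(yaw):  # tool z down, tool x at yaw (deg)
    c,s=np.cos(np.radians(yaw)),np.sin(np.radians(yaw));return np.array([[c,s,0],[s,-c,0],[0,0,-1.]])
HI=.2
def pick(xy,z,yaw,op=1.0,hi=HI):
    R=down(yaw);robot.goto([*xy,hi],R);robot.move_gripper(op)
    robot.servo_line([*xy,z+.03],R,.25);robot.servo_line([*xy,z],R,.08);robot.move_gripper(0.0)
    print("grip",robot.read_grip_width()*88,robot.read_finger_force(),robot.read_position())
    robot.servo_line([*xy,z+.02],R,.06);robot.servo_line([*xy,hi],R,.2)
    print("held",robot.read_grip_width()*88,robot.read_force(),robot.read_t())
def place(xy,z,yaw,hi=HI,op=1.0):
    R=down(yaw);robot.goto([*xy,hi],R);robot.servo_line([*xy,z+.02],R,.2);f0=robot.read_force()[2]
    robot.servo_line([*xy,z],R,.04);robot.dwell(.2);print("down dFz",robot.read_force()[2]-f0,robot.read_position())
    robot.move_gripper(op);robot.dwell(.2);robot.servo_line([*xy,z+.05],R,.1);robot.servo_line([*xy,hi],R,.25)
    print("placed",robot.read_t())
E
python3 - <<'E'
from h import *
v=View("side")
m=v.near((.53,.5),.2)&v.z(.09,.5);print("pot",m.sum(),v.P[m].max(0) if m.any() else 0)
for yaw in(-20,0,160,180):
    print(yaw,[None if (q:=robot.ik([x,y,z],down(yaw))) is None else np.round(q).astype(int).tolist() for x,y,z in((.45,.294,.2),(.45,.294,.045),(.476,-.001,.045),(.453,-.307,.045),(.453,-.307,.2),(.594,-.144,.01))])
E
```

```text
pot 4957 [0.71600671 0.63024022 0.22193279]
-20 [[54, 9, -19, 0, -62, 16], [54, 19, -29, 0, -42, 16], [24, 14, -37, 0, -39, 46], [-14, 19, -28, 0, -42, 84], [-14, 10, -18, 0, -63, 84], [5, 27, -21, 0, -42, 65]]
0 [[54, 9, -19, 0, -62, 36], [54, 19, -29, 0, -42, 36], [24, 14, -37, 0, -39, 66], [-14, 19, -28, 0, -42, 104], [-14, 10, -18, 0, -63, 104], [5, 27, -21, 0, -42, 85]]
160 [[54, 9, -19, 0, -62, -164], [54, 19, -29, 0, -42, -164], [24, 14, -37, 0, -39, -134], [-14, 19, -28, 0, -42, -96], [-14, 10, -18, 0, -63, -96], [5, 27, -21, 0, -42, -115]]
180 [[54, 9, -19, 0, -62, -144], [54, 19, -29, 0, -42, -144], [24, 14, -37, 0, -39, -114], [-14, 19, -28, 0, -42, -76], [-14, 10, -18, 0, -63, -76], [5, 27, -21, 0, -42, -95]]
```

Run:
```python
from h import *
p=robot.read_position();robot.servo_line([p[0],p[1],.36],None,.25)
robot.goto([.45,.294,.36],down(0))
pick((.450,.2938),.045,0)
place((.4763,-.001),.0455,0)
v=View("top");cv2.imwrite("pics/t1.png",v.img[:,:,::-1])
s=View("side");cv2.imwrite("pics/s1.png",s.img[:,:,::-1])
for a in(v,s):print(rim(a,"yellow"))
```

```text
grip 49.20293016935486 30.000052498216974 [0.4501508  0.29404229 0.0451636 ]
held 49.360301423637274 [-0.43513511 -0.37586994 -2.10761432] 6.525
down dFz -0.6925884245797651 [ 0.47628176 -0.00104666  0.04540609]
placed 11.5917
  return _methods._mean(a, axis=axis, dtype=dtype,
  ret = um.true_divide(
Traceback (most recent call last):
  File "h.py", line 26, in rim
    return circ(v.plane(v.col(c)&v.z(h-.003,h+.006)&v.near(xy,.4),h))
  File "h.py", line 23, in circ
    q=least_squares(f,x0,loss="soft_l1",f_scale=.001)
ValueError: Initial guess is outside of provided bounds
```

View pics/s1.png

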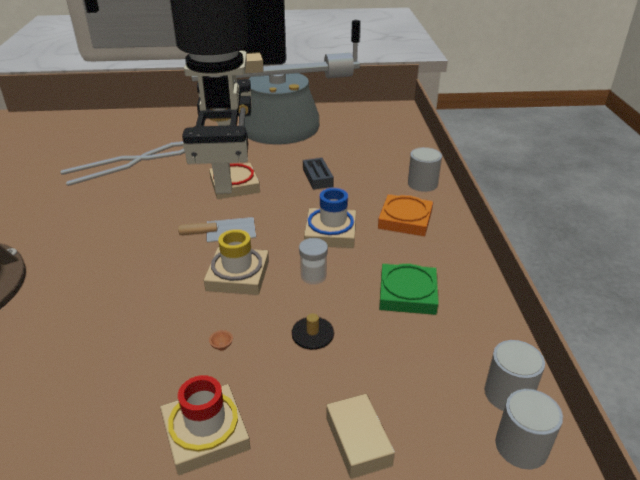

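The yellow crucible stands upright in the grey ring at (236,258), with the gripper clear above it. It was occluded only in the top view. Next is red to the red brick.

Run:
```python
from h import *
pick((.4527,-.307),.045,0)
place((.4532,.2978),.0455,0)
for n in("top","side"):
    v=View(n);print(n)
    for c in("red","yellow"):
        try:print(c,rim(v,c))
        except ValueError:print(c,"hidden")
    m=v.col("yellow")&v.z(.026,.036)&v.near((.45,-.306),.06);print("yring",circ(v.plane(m,.03)))
cv2.imwrite("pics/s2.png",v.img[:,:,::-1])
```

```text
grip 48.90290719858693 29.999807998538017 [ 0.45274217 -0.30700632  0.04506162]
held 48.71514813360979 [-0.99711094 -0.78488219 -2.29448081] 16.2833
down dFz -1.4368868111901274 [0.45320661 0.29780043 0.04541936]
placed 22.3833
top
red (array([99.5377,  1.0988, 99.064 ]), 19, 0.9)
yellow (array([ 0.4767, -0.0029,  0.0223]), 301, 2.0)
yring (array([ 0.4505, -0.3073,  0.0395]), 408, 1.8)
side
red (array([0.453 , 0.2942, 0.0224]), 156, 3.1)
yellow (array([ 0.4761, -0.0023,  0.0219]), 296, 2.9)
yring (array([ 0.4503, -0.3064,  0.0394]), 995, 2.1)
```

View pics/s2.png

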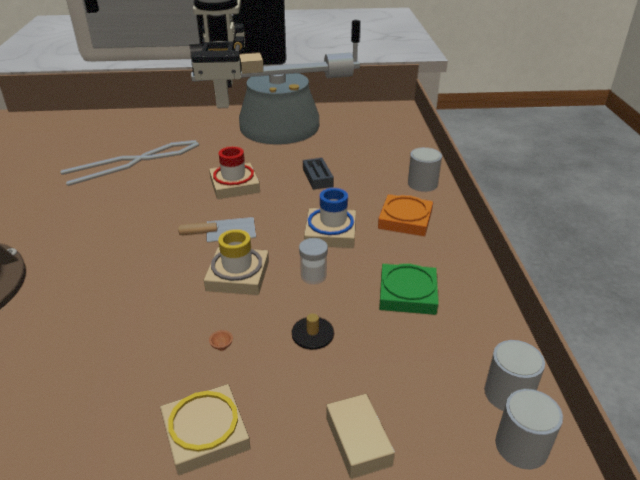

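Red now stands inside the red ring at (232,163), and the yellow brick at (204,420) is empty. Next is yellow to its own brick.

Run:
```python
from h import *
pick((.4764,-.0022),.045,0)
place((.4504,-.3065),.0455,0)
robot.goto([.5,0,.3],down(0))
lid=(.594,-.144)
for n in("top","side"):
    v=View(n);print(n)
    for c in("red","yellow"):
        try:print(c,rim(v,c))
        except ValueError:print(c,"hidden")
    m=v.near(lid,.05)&v.z(.031,.04);print("post",v.plane(m,.035).mean(0),m.sum())
cv2.imwrite("pics/s3.png",v.img[:,:,::-1])
```

```text
grip 49.1859941956091 30.00002508983016 [ 0.47643735 -0.00217375  0.04505245]
held 49.08189422608361 [-0.68224857 -0.39814048 -1.54996876] 27.0417
down dFz 0.13316107161134672 [ 0.45037115 -0.30652385  0.04538   ]
placed 32.1417
top
red (array([0.4536, 0.2951, 0.0223]), 285, 2.1)
yellow (array([ 0.4505, -0.3079,  0.0222]), 289, 2.1)
post [ 0.59440724 -0.14468704] 72
side
red (array([0.4531, 0.2946, 0.0223]), 148, 2.9)
yellow (array([ 0.4502, -0.3069,  0.0224]), 696, 2.5)
post [ 0.59390592 -0.1434461 ] 103
```

View pics/s3.png

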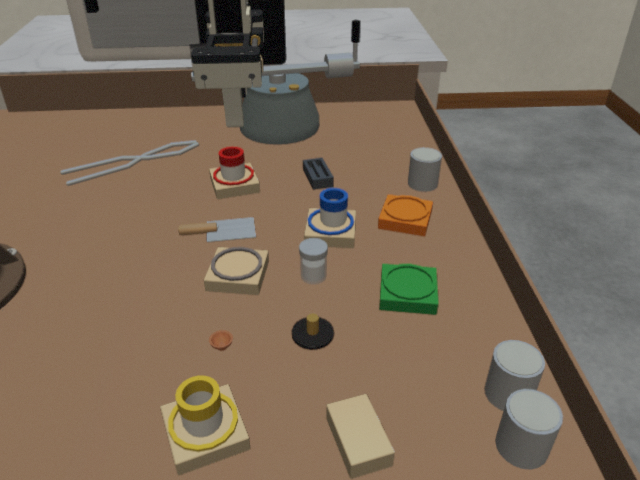

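All three crucibles are upright on their own bricks: red (232,163), blue (334,207), yellow (200,405). The lid is untouched at (313,330), so it goes on now.

Run:
```python
from h import *
pick((.5942,-.1441),.010,0,op=.6)
place((.4504,-.307),.0905,0,op=.5)
robot.goto([.5,0,.3],down(0))
for n in("top","side"):
    v=View(n);print(n)
    for c in("red","yellow"):
        try:print(c,rim(v,c))
        except ValueError:print(c,"hidden")
    m=v.near((.45,-.307),.05)&v.z(.11,.125);print("post",v.plane(m,.115).mean(0),m.sum())
    m=v.near((.45,-.307),.05)&v.z(.083,.093)&(v.hsv[...,2]<90);p=v.plane(m,.087);print("disc",cv2.minEnclosingCircle(p.astype(np.float32)),np.percentile(v.P[m][:,2],[5,50,95]))
    print("plane slope",np.linalg.lstsq(np.c_[v.P[m][:,:2],np.ones(m.sum())],v.P[m][:,2],rcond=None)[0])
    cv2.imwrite(f"pics/{n}4.png",v.img[:,:,::-1])
    m=v.near((.602,-.01),.05)&v.z(.060,.07);print("jar",v.plane(m,.064).mean(0))
```

```text
grip 17.247413799980645 30.00027984380722 [ 0.59430276 -0.14407296  0.0101594 ]
held 17.288949504350526 [-0.30693796  0.35848503 -2.5495606 ] 38.55
down dFz -0.7854402854716009 [ 0.45035147 -0.30701649  0.09045325]
placed 42.8
top
red (array([0.4537, 0.2951, 0.0223]), 291, 2.2)
yellow hidden
post [ 0.4508508  -0.30792003] 83
  return _methods._mean(a, axis=axis, dtype=dtype,
  ret = um.true_divide(
Traceback (most recent call last):
IndexError: index -1 is out of bounds for axis 0 with size 0
```

Run:
```python
from h import *
for n in("top","side"):
    v=View(n);print(n);cv2.imwrite(f"pics/{n}4.png",v.img[:,:,::-1])
    m=v.near((.45,-.307),.05)&v.z(.11,.125);print("post",v.plane(m,.115).mean(0),m.sum())
    m=v.near((.45,-.307),.05)&v.z(.080,.096)&(v.hsv[...,2]<90);print(m.sum())
    if m.sum()>50:
        print("disc",cv2.minEnclosingCircle(v.plane(m,.087).astype(np.float32)),np.percentile(v.P[m][:,2],[5,50,95]),
        np.linalg.lstsq(np.c_[v.P[m][:,:2],np.ones(m.sum())],v.P[m][:,2],rcond=None)[0])
    m=v.near((.602,-.01),.05)&v.z(.060,.07);print("jar",v.plane(m,.064).mean(0))
```

```text
top
post [ 0.45097761 -0.30805692] 82
0
jar [ 0.60325201 -0.01017499]
side
post [ 0.45035306 -0.30871959] 193
1681
disc ((0.45033979415893555, -0.3093268573284149), 0.033692121505737305) [0.08370094 0.08697445 0.08875874] [-0.00242725  0.03018036  0.09739774]
jar [ 0.60240129 -0.01026415]
```

View pics/side4.png

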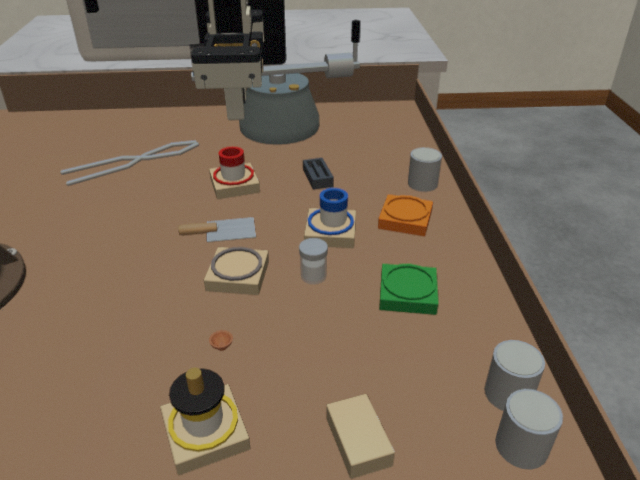

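The lid lies flat at (198,390) and is about 1 mm off centre on the yellow crucible. The jar has not moved, and the gripper is clear.

```bash
python3 -c "
from rig import robot
print(robot.job_done())"
```

```text
the job is handed in; nothing more can be done
None
```

The job is handed in: all three crucibles stand on their own bricks, the lid lies flat on the yellow crucible about 1 mm off centre, and the jar was not touched.

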